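# Hold the vent valve at half travel with the push rod

## Task

Soft-vent the vacuum chamber: take the push rod out of its stand, put its tip down through the hole in the valve's guard, and press the spring-loaded stem underneath half-way, 8 mm down. Never push the stem to the bottom of its travel; keep it at half travel for three seconds, and finish while still gripping the rod and holding the stem there. Leave the other things on the bench where they are.

Things in the scene. Friction and masses are not known exactly. Their poses are not given: they have to be found in the camera images.
- vent_valve: Vent valve fixed to the worktop, left or right of the rod stand; origin: centre of its underside. Base plate 76 (x) x 90 (y) mm, round body 44 mm across up to z 34 mm, side port toward +x. Over it a guard bridge: side plates at y +-30 mm carry a flat plate 44 x 70 mm, z 72 to 80 mm, with a 14 mm round through hole in its middle. Open to -x and +x, so the stem is visible.
- guide_hole (a point): centre of the guard hole's mouth, at the upper face of the guard plate, 80 mm above the worktop; the stem is straight below it
- stem_top (a point): centre of the top of the stem's dark cap (20 mm across, 5 mm thick). At rest it is 58 mm above the worktop, 22 mm below the guide hole's mouth; it moves down with the stem.
- stem (a joint): how far the stem is pressed down, m: 0 at rest, 0.008 half-way, 0.016 at the bottom stop. The spring pushes back with about 3 N at first and 0.5 N more per mm (7 N at 8 mm, 11 N at the stop); it returns when let go. The rod's own weight does not press it.
- push_rod: Loose push rod, about 0.12 kg, upright in its stand; origin: its lower tip, z up the rod. Steel rod 10 mm in diameter, 60 mm long, then a collar 34 mm across (60 to 64 mm from the tip), then a round black handle 26 mm in diameter (64 to 112 mm). In the stand the handle spans 74 to 122 mm above the worktop; at half travel of the stem the tip is 50 mm above the worktop.
- rod_tip (a point): centre of the rod's lower end (same as the push rod's origin)
- rod_stand: Stand fixed to the worktop; origin: centre of its underside. Dark base plate 84 x 84 x 8 mm, grey square post 38 x 38 mm with its top at 70 mm and a vertical 14 mm hole in which the rod hangs 60 mm deep, its collar resting on the post: lift it straight up by more than 62 mm to free it.
- grease_jar: bystander: white jar with black lid, 50 mm across, 39 mm high; origin at the centre of its underside
- kf_clamp: bystander: metal ring clamp lying flat, 54 x 71 x 16 mm; origin at the centre of its underside
- blank_flange: bystander: plain steel disc, 40 mm across, 8 mm thick; origin at the centre of its underside
Not all that is in view belongs to the job. There is more than one size of the push_rod; the one meant has the size given above.

How it is judged:
By the outcome, as a careful person would: the job done as asked, in the order asked, and still so for the second after the job is handed in, while the arm keeps its last pose, push and grip.
It also fails if it takes over 54 s, if anything falls off the work surface, if the arm or the gripper's body presses on something with over 40 N, if the wrist force passes 120 N, or if a joint passes its speed limit or range.

## Robot

A 6-joint arm with a two-finger parallel gripper is mounted at the origin on a cart in front of the work surface, level with it; the furniture and walls round the work are solid. World frame = base frame: x ahead of the robot, y to its left, z up, the work surface at z = 0. Lengths are in m, angles in rad, forces in N, time in s.
With the tool pointing down it reaches from about 0.35 to 0.975 m from the base axis. Payload 4.9 kg.
Tool frame: the origin (TCP) lies at the very end of the fingers, on their centre line; the grasp point (between the pads) lies 19 mm behind it; x points along the fingers, z is the direction in which the jaws open and shut, and the axes are right-handed (so a half turn about x gives the same grasp; the last joint's range is limited). The gripper opens to 85 mm and grips with 20 to 120 N. Pads are 22 mm wide; open, the fingers measure 114 mm over their backs; the gripper's body (76 mm by 85 mm) begins 54 mm behind the grasp point. The pads swing forward as they close: fully open they stand 13 mm farther back than shut.
Start: joints at [1.027, 0.053, 1.613, -0, 1.476, -0.119], TCP at [0.258, 0.569, 0.231] pointing down, gripper open.
Joint ranges: [-3.01, 3.01], [-1.01, 2.22], [0.06, 2.58], [-1.02, 4.17], [0.09, 2.62], [-3.14, 3.14]. Speed limits (rad/s): [2.57, 2.57, 3.14, 3.14, 3.14, 3.14].

## Interface

Orientations are given as a unit quaternion [w, x, y, z].
In Python, from plant import env, viewer gives the robot as it stands.
- The arm moves only by the tool servo_tool, never from a script. Its arguments are lists of equal length, an entry for each row: "slide": the shift along the tool's x, y, z in cm, a list of three; "delta_rot": the turn, a rotation vector about the tool's x, y, z in degrees, a list of three; "gripper": the opening in per cent of the stroke, from 0 (shut) to 100 (fully open). A call has 1 to 12 rows; each row shifts and turns the commanded pose from where the row before left it, along the tool's axes as they then stand; what a row does not reach is not made up. A row lasts 1/10 s, in which the tool goes at most 50 mm and 8.59 degrees, less where a joint would pass 70% of its speed; a pose out of reach is approached as far as the arm can. A call is refused whole if a number of a shift passes 5 or a number of a turn 8.59, either way. A call with a gripper value outside its range is refused whole. The fingers move at their own pace and stop on an object; the grip force is fixed at half the most. Time passes only in rows, so rows that do not move let the fingers close. It gives the time, the measured TCP pose, the force and the opening at its end, in the units of the state.
- env.get_state(): the state, without advancing time (a new reading comes with each control period).
- viewer.read_camera(name): name is "scene" or "top"; returns a dict with "img" (480x640x3 uint8, red, green, blue), "mtx" (3x3 intrinsics, pixels), "camera_from_world" (4x4, takes a point from world to camera coordinates). Camera axes: x right, y up, looking along -z (the intrinsics and any distortion apply to the point x, -y, -z); pixel columns grow to the right and rows downward; lengths in m; the calibration is good to about 2 mm. A picture is of the moment at which its call begins. There is no depth.
- env.close_job(): hands the job in, once; it reports no verdict.
The state is a dict: "time": time; "qpos": joint angles; "joint_velocities": joint speeds; "joint_torque": joint torques, N m; "tcp_pos": TCP position; "tool_rot": TCP orientation; "contact_force": force on the tool from outside, world axes, zero at the start; "torque": the same for the moment, N m; "width": finger opening in m.
Only numpy, scipy, OpenCV 4.12 (cv2) and the standard library are available. Lean on these libraries where they do the work, as an engineer would, in place of code of your own. Each camera call takes 0.05 s, during which the arm holds its last target.

## Working session

There is one attempt and no reset: what is moved stays moved. The work goes in short steps, Python scripts to look and compute and a tool call to move; the robot and the scene stay as the last step left them, time stands still between calls to the robot, and variables do not carry over. Pictures are saved under pics/ and viewed, and the job is handed in when it is done.

Besides the shell and the picture viewer there is one more tool, called after "Request:" as name(argument=value, ...) on one line, values as JSON. servo_tool: Moves the arm, as the interface text tells. Its arguments: {"type":"object","properties":{"slide":{"type":"array","items":{"type":"array","items":{"type":"number"}}},"delta_rot":{"type":"array","items":{"type":"array","items":{"type":"number"}}},"gripper":{"type":"array","items":{"type":"number"}}},"required":["slide","delta_rot","gripper"]}

```bash
mkdir -p pics; ls; python3 - <<'E'
from plant import env, viewer
import cv2, numpy as np
s=env.get_state(); print({k:np.round(v,4).tolist() for k,v in s.items()})
for n in ["scene","top"]:
    r=viewer.read_camera(n); cv2.imwrite(f"pics/{n}0.png",r["img"][:,:,::-1]); print({k:v for k,v in r.items() if k!="img"})
E
```

```text
pics
{'time': 0.0, 'qpos': [1.027, 0.0533, 1.6143, -0.0001, 1.476, -0.119], 'joint_velocities': [-0.0011, -0.0002, -0.0005, 0.0003, 0.0004, -0.0011], 'joint_torque': [-0.0007, -39.3675, -37.0175, -0.0002, 0.0071, 0.0], 'tcp_pos': [0.2573, 0.5689, 0.2301], 'tool_rot': [0.5935, -0.3837, 0.5948, 0.383], 'contact_force': [-0.6081, -0.4871, -0.2923], 'torque': [0.0279, 0.036, 0.056], 'width': 0.0855}
{'mtx': array([[457.94346011,   0.        , 318.20644103],
       [  0.        , 457.94346011, 238.74895905],
       [  0.        ,   0.        ,   1.        ]]), 'camera_from_world': array([[-0.81842604, -0.57452284,  0.01011534,  0.5549021 ],
       [ 0.27877472, -0.38160711,  0.88128353, -0.14055637],
       [-0.50245743,  0.7240853 ,  0.47247964, -0.78659991],
       [ 0.        ,  0.        ,  0.        ,  1.        ]])}
{'mtx': array([[603.50285326,   0.        , 315.08183673],
       [  0.        , 603.50285326, 250.0285904 ],
       [  0.        ,   0.        ,   1.        ]]), 'camera_from_world': array([[ 0.01433426, -0.99988971,  0.00388523,  0.23636111],
       [ 0.98440767,  0.01479339,  0.17527892, -0.53929677],
       [-0.17531706,  0.00131215,  0.98451115, -0.98519235],
       [ 0.        ,  0.        ,  0.        ,  1.        ]])}
```

View pics/scene0.png

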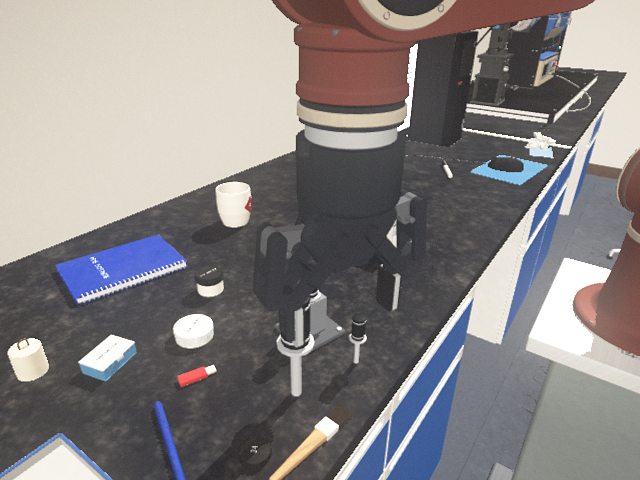

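View pics/top0.png

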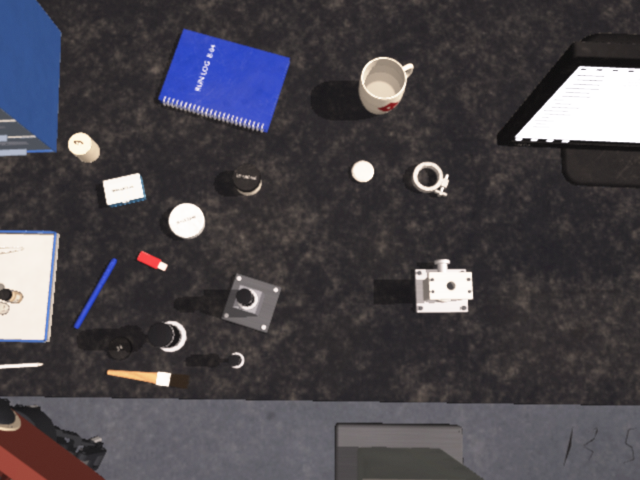

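```bash
cat > h.py <<'E'
import numpy as np, cv2
from plant import env, viewer
def ray(r,u,v):
    C=r["camera_from_world"];R=C[:3,:3];t=C[:3,3];K=r["mtx"]
    d=np.array([(u-K[0,2])/K[0,0],-(v-K[1,2])/K[1,1],-1.]); return -R.T@t, R.T@d
def atz(r,u,v,z):
    o,d=ray(r,u,v); return o+d*(z-o[2])/d[2]
def proj(r,p):
    C=r["camera_from_world"];K=r["mtx"]; q=C[:3,:3]@np.array(p)+C[:3,3]
    return np.array([K[0,0]*q[0]/-q[2]+K[0,2], K[1,1]*q[1]/q[2]+K[1,2]])
def tri(obs):
    A=np.zeros((3,3));b=np.zeros(3);L=[]
    for r,u,v in obs:
        o,d=ray(r,u,v);d=d/np.linalg.norm(d);P=np.eye(3)-np.outer(d,d);A+=P;b+=P@o;L.append((o,P))
    x=np.linalg.solve(A,b); return x,[np.linalg.norm(P@(x-o))*1000 for o,P in L]
def crop(r,name,x0,y0,x1,y1,f):
    cv2.imwrite("pics/"+name,cv2.resize(r["img"][y0:y1,x0:x1,::-1],None,fx=f,fy=f,interpolation=cv2.INTER_CUBIC))
E
python3 - <<'E'
from h import *
r=viewer.read_camera("top")
print(atz(r,247,298,.122),atz(r,253,302,.07),atz(r,451,286,.08), atz(r,170,335,.1),atz(r,237,360,.06))
crop(r,"t1.png",90,260,290,410,4); crop(r,"t2.png",390,240,490,330,6)
E
```

```text
[0.4447506  0.34958412 0.122     ] [0.44327211 0.34522943 0.07      ] [0.473378   0.02063256 0.08      ] [0.386514   0.47165557 0.1       ] [0.34893873 0.36931152 0.06      ]
```

```bash
python3 - <<'E'
from h import *
from scipy.spatial.transform import Rotation as R
s=env.get_state(); print(R.from_quat(s["tool_rot"][[1,2,3,0]] if hasattr(s["tool_rot"],'shape') else [s["tool_rot"][i] for i in (1,2,3,0)]).as_matrix().round(3))
E
```

```text
[[-0.001 -0.911  0.412]
 [-0.001  0.412  0.911]
 [-1.     0.    -0.002]]
```

View pics/t1.png

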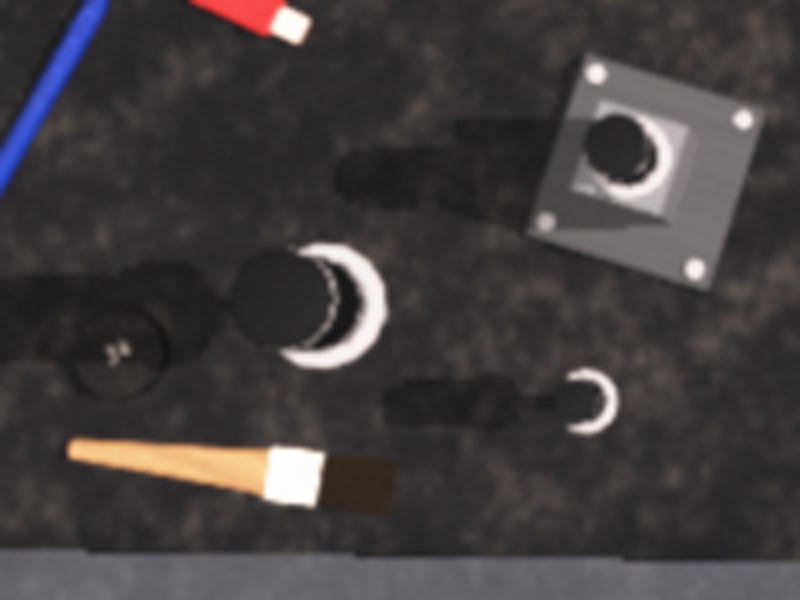

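View pics/t2.png

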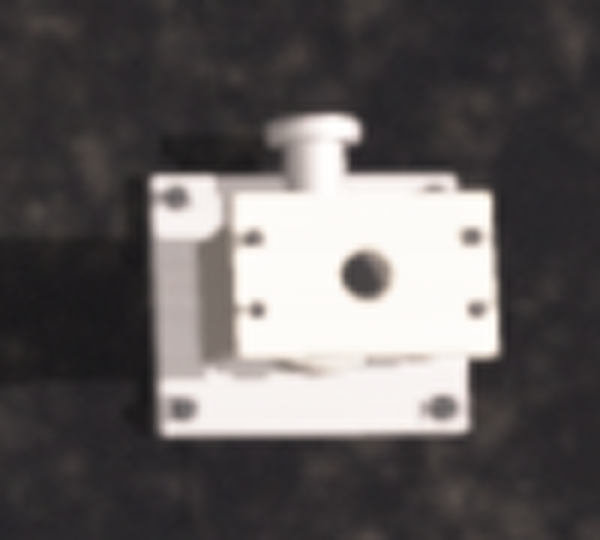

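Request:
servo_tool(slide=[[0, 0, 0], [0, 0, 0], [0, 0, 0], [0, -2, -2.5], [0, -2, -2.5], [0, -2, -2.5], [0, -2, -2.5], [0, -2, -2.5], [0, -2, -2.5], [0, -2, -2.5], [0, -2, -2.5], [0, 0, 0]], delta_rot=[[-8.1, 0, 0], [-8.1, 0, 0], [-8.1, 0, 0], [0, 0, 0], [0, 0, 0], [0, 0, 0], [0, 0, 0], [0, 0, 0], [0, 0, 0], [0, 0, 0], [0, 0, 0], [0, 0, 0]], gripper=[100, 100, 100, 100, 100, 100, 100, 100, 100, 100, 100, 100])

```text
time: 1.35
tcp_pos: [0.4192, 0.3669, 0.2309]
tool_rot: [0.501, -0.499, 0.501, 0.498]
contact_force: [-0.9, 0.0, 0.0]
width: 0.0857
```

```bash
python3 - <<'E'
from h import *
r=viewer.read_camera("scene"); cv2.imwrite("pics/s1.png",r["img"][:,:,::-1])
print(ray(r,0,0)[0], proj(r,[.445,.348,.122]),proj(r,[.473,.02,.08]))
E
```

```text
[0.09809692 0.83473205 0.48990943] [312.9787752  266.06224761] [392.22566458 213.22492351]
```

View pics/s1.png

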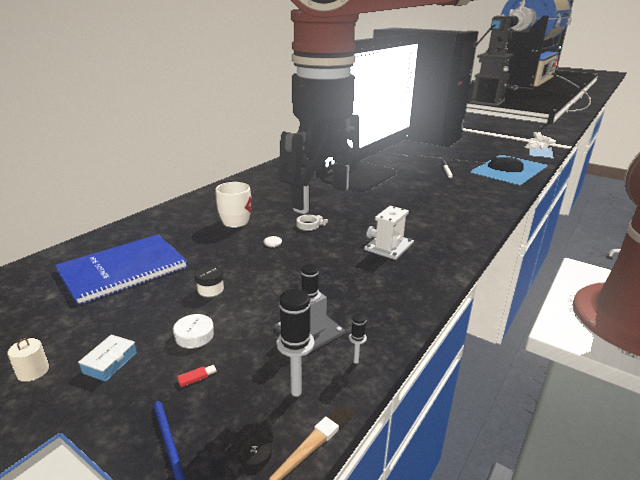

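```bash
python3 - <<'E'
from h import *
r=viewer.read_camera("scene"); crop(r,"s2.png",260,255,380,375,6); crop(r,"s3.png",350,195,430,265,8)
E
```

```text
(no output)
```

View pics/s2.png

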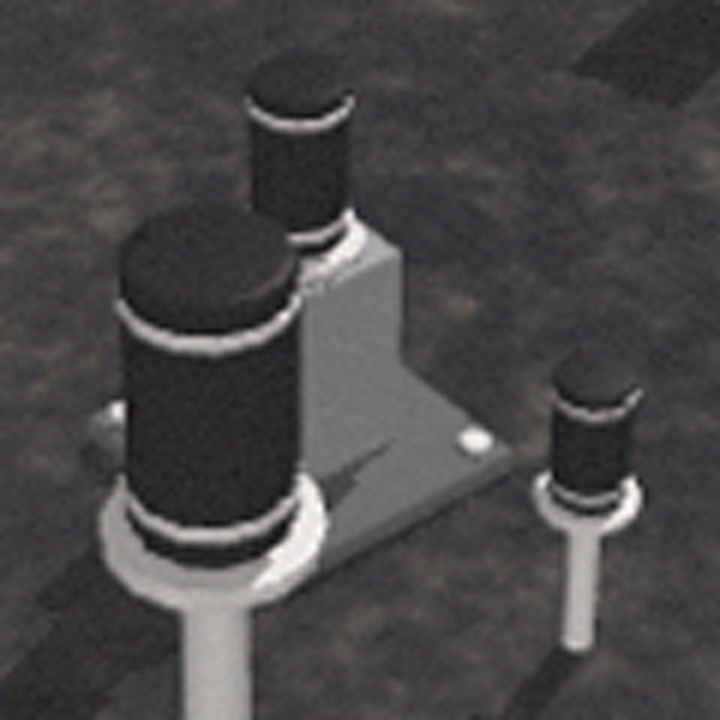

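View pics/s3.png

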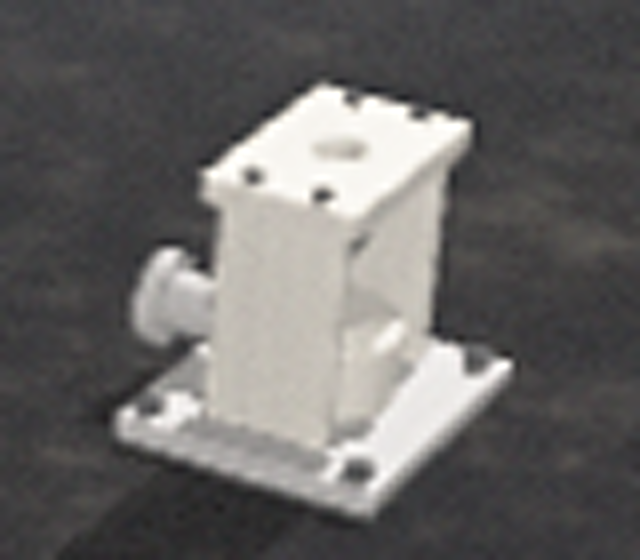

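```bash
python3 - <<'E'
from h import *
s=viewer.read_camera("scene");t=viewer.read_camera("top")
np.set_printoptions(precision=4,suppress=True)
print("handle top",tri([(s,309.7,268.5),(t,243.9,295.4)]), atz(t,243.9,295.4,.122),atz(s,309.7,268.5,.122))
print("hole",tri([(s,392.0,213.1),(t,450.6,285.3)]),atz(t,450.6,285.3,.08),atz(s,392,213.1,.08))
cs=[(151,408),(357,467),(475,358)]
for u,v in cs: print(atz(s,350+u/8-.44,195+v/8-.44,.008))
for u,v in [(176,198),(183,408),(441,408)]: print(atz(t,390+u/6-.4,240+v/6-.4,.008))
# stand bolts
P=[atz(t,90+u/4-.4,260+v/4-.4,.009) for u,v in [(597,72),(743,119),(695,268),(546,220)]]
print(np.mean(P,0))
crop(t,"t3.png",210,260,290,350,6)
E
```

```text
handle top (array([0.448 , 0.3542, 0.1199]), [np.float64(1.1019417725240277), np.float64(1.101941772524024)]) [0.4487 0.3546 0.122 ] [0.4449 0.3566 0.122 ]
hole (array([0.4738, 0.0211, 0.0806]), [np.float64(0.7028177433620724), np.float64(0.702817743362003)]) [0.4745 0.0213 0.08  ] [0.4737 0.0197 0.08  ]
[0.5045 0.0574 0.008 ]
[0.4445 0.0534 0.008 ]
[ 0.4455 -0.0211  0.008 ]
[0.505  0.0602 0.008 ]
[0.4433 0.0592 0.008 ]
[ 0.4444 -0.0161  0.008 ]
[0.4488 0.355  0.009 ]
```

View pics/t3.png

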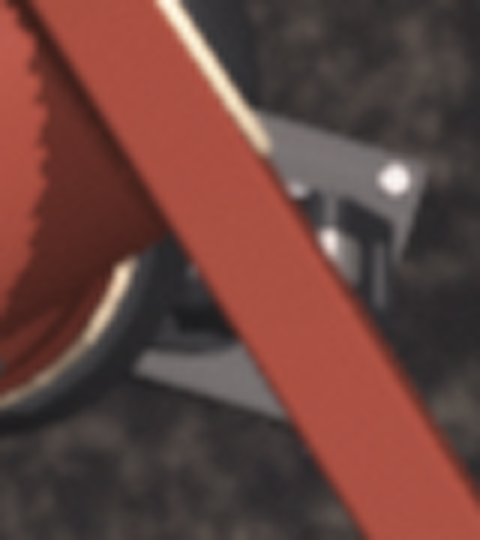

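Request:
servo_tool(slide=[[0, -1.0, -0.4], [0, -1.0, -0.4], [0, -0.8, -0.4], [0, 0, 0]], delta_rot=[[0, 0, 0], [0, 0, 0], [0, 0, 0], [0, 0, 0]], gripper=[100, 100, 100, 100])

```text
time: 1.95
tcp_pos: [0.4465, 0.3568, 0.2312]
tool_rot: [0.5, -0.5, 0.501, 0.499]
contact_force: [-0.2, -0.5, -0.9]
width: 0.0852
```

```bash
python3 - <<'E'
from h import *
print(env.get_state()["tcp_pos"],env.get_state()["tool_rot"],env.get_state()["time"])
E
```

```text
[0.44652472 0.35684708 0.23120254] [ 0.50040575 -0.49960817  0.50053854  0.49944663] 1.95
```

Request:
servo_tool(slide=[[2, -0.1, -0.2], [2, 0, 0], [2, 0, 0], [2, 0, 0], [2, 0, 0], [2, 0, 0], [2, 0, 0], [0.9, 0, 0], [0, 0, 0]], delta_rot=[[0, 0, 0], [0, 0, 0], [0, 0, 0], [0, 0, 0], [0, 0, 0], [0, 0, 0], [0, 0, 0], [0, 0, 0], [0, 0, 0]], gripper=[100, 100, 100, 100, 100, 100, 100, 100, 100])

```text
time: 2.85
tcp_pos: [0.4454, 0.3547, 0.0807]
tool_rot: [0.499, -0.499, 0.501, 0.5]
contact_force: [0.1, -0.1, 0.6]
width: 0.0852
```

```bash
python3 - <<'E'
from h import *
r=viewer.read_camera("scene"); crop(r,"s4.png",230,190,390,350,5)
print(env.get_state()["tcp_pos"],env.get_state()["contact_force"])
E
```

```text
[0.44625072 0.35521913 0.0820892 ] [0.37443333 0.36565175 0.29147555]
```

View pics/s4.png

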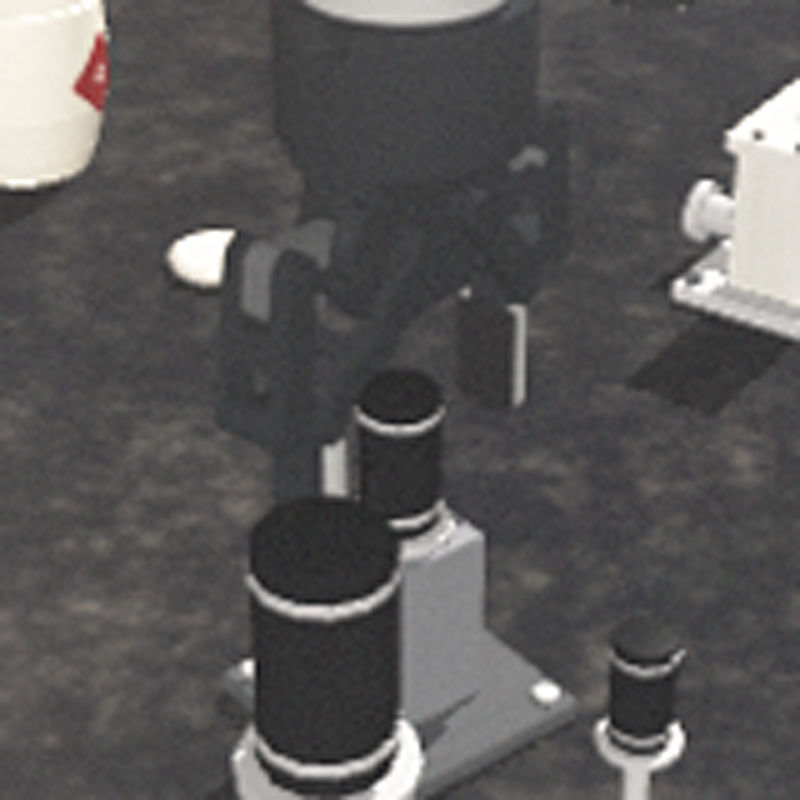

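Request:
servo_tool(slide=[[0, -0.2, 0], [0, 0, 0], [0, 0, 0], [0, 0, 0], [0, 0, 0], [0, 0, 0], [0, 0, 0], [0, 0, 0], [0, 0, 0], [0, 0, 0]], delta_rot=[[0, 0, 0], [0, 0, 0], [0, 0, 0], [0, 0, 0], [0, 0, 0], [0, 0, 0], [0, 0, 0], [0, 0, 0], [0, 0, 0], [0, 0, 0]], gripper=[100, 0, 0, 0, 0, 0, 0, 0, 0, 0])

```text
time: 3.9
tcp_pos: [0.4487, 0.3555, 0.0828]
tool_rot: [0.5, -0.5, 0.5, 0.5]
contact_force: [-0.1, -0.2, 3.7]
width: 0.025
```

Request:
servo_tool(slide=[[-1, 0, 0], [-1.5, 0, 0], [-1.5, 0, 0], [-1.5, 0, 0], [-1.5, 0, 0], [-1.5, 0, 0], [-1.5, 0, 0], [-1, 0, 0], [0, 0, 0], [0, 0, 0]], delta_rot=[[0, 0, 0], [0, 0, 0], [0, 0, 0], [0, 0, 0], [0, 0, 0], [0, 0, 0], [0, 0, 0], [0, 0, 0], [0, 0, 0], [0, 0, 0]], gripper=[0, 0, 0, 0, 0, 0, 0, 0, 0, 0])

```text
time: 4.9
tcp_pos: [0.4483, 0.3552, 0.1922]
tool_rot: [0.5, -0.5, 0.5, 0.5]
contact_force: [-0.3, 0.1, -1.8]
width: 0.0246
```

```bash
python3 - <<'E'
from h import *
r=viewer.read_camera("scene"); crop(r,"s5.png",230,150,390,310,5)
print(env.get_state()["tcp_pos"],env.get_state()["contact_force"])
E
```

```text
[0.44801297 0.35504691 0.19146729] [-0.54369471  0.81478945 -1.54218134]
```

View pics/s5.png

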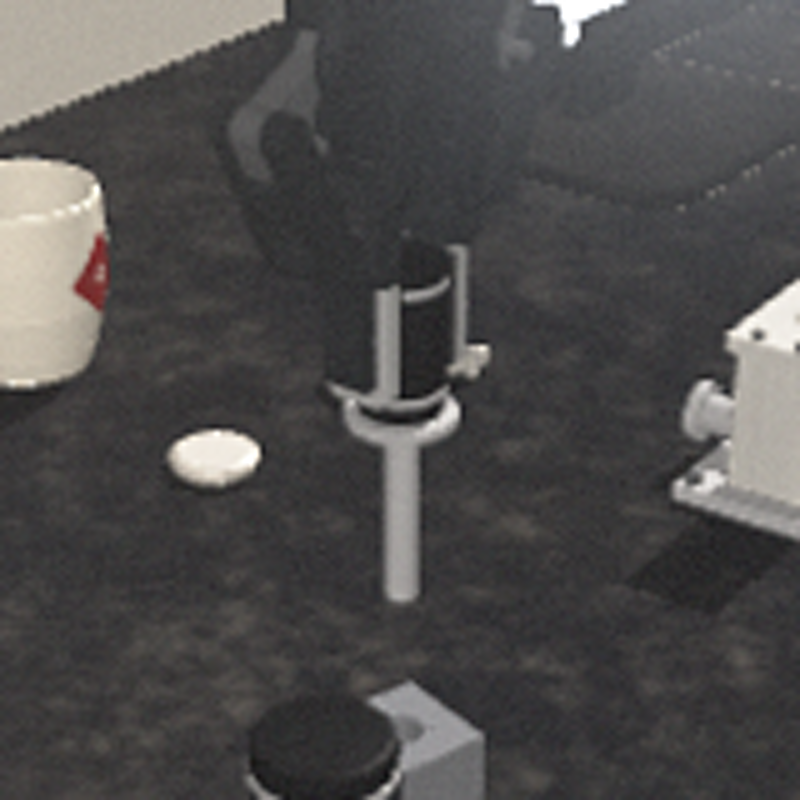

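Request:
servo_tool(slide=[[0, -0.2, -1.5], [0, -0.2, -3], [0, -0.2, -3], [0, -0.2, -3.5], [0, -0.2, -3.5], [0, -0.2, -3.5], [0, -0.2, -3.5], [0, -0.2, -3.5], [0, -0.2, -3.5], [0, -0.4, -3], [0, -0.2, -1], [0, 0, 0]], delta_rot=[[0, 0, 0], [0, 0, 0], [0, 0, 0], [0, 0, 0], [0, 0, 0], [0, 0, 0], [0, 0, 0], [0, 0, 0], [0, 0, 0], [0, 0, 0], [0, 0, 0], [0, 0, 0]], gripper=[0, 0, 0, 0, 0, 0, 0, 0, 0, 0, 0, 0])

```text
time: 6.15
tcp_pos: [0.4718, 0.029, 0.1916]
tool_rot: [0.501, -0.499, 0.501, 0.499]
contact_force: [0.7, 0.4, -1.7]
width: 0.025
```

```bash
python3 - <<'E'
from h import *
r=viewer.read_camera("scene"); crop(r,"s6.png",340,150,440,270,6)
t=viewer.read_camera("top"); crop(t,"t6.png",390,230,510,330,6)
s=env.get_state();print(s["tcp_pos"],s["tool_rot"],s["contact_force"],s["time"])
E
```

```text
[0.47183526 0.03070516 0.19183356] [ 0.50013212 -0.49940267  0.5002607   0.50020404] [ 0.29516049  0.13129876 -1.72604989] 6.25
```

View pics/s6.png

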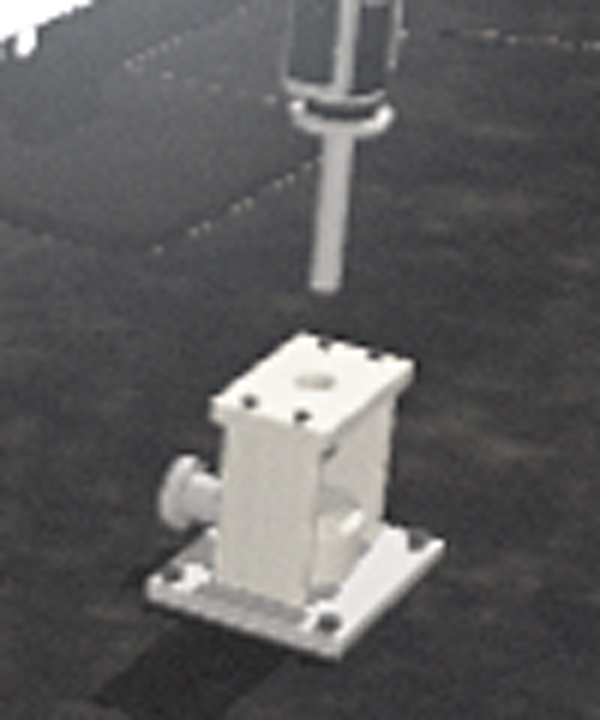

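View pics/t6.png

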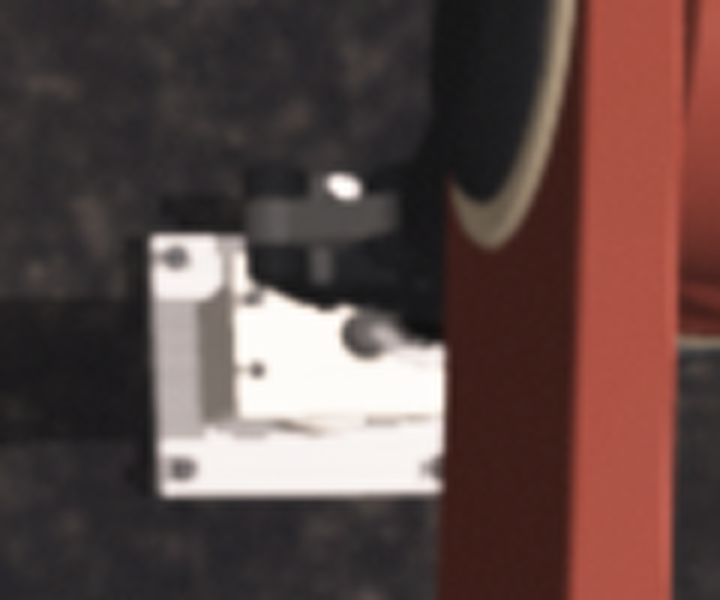

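```bash
python3 - <<'E'
from h import *
np.set_printoptions(precision=4,suppress=True)
s=viewer.read_camera("scene");t=viewer.read_camera("top")
crop(s,"s7.png",380,160,410,220,13); crop(t,"t7.png",440,275,470,300,20)
p=env.get_state()["tcp_pos"]
for dz in (-.073,-.013): print(proj(s,[p[0],p[1],p[2]+dz]),proj(t,[p[0],p[1],p[2]+dz]))
E
```

```text
[391.8255 198.0421] [449.8724 283.9155]
[394.4059 170.3624] [458.9601 279.0422]
```

View pics/s7.png

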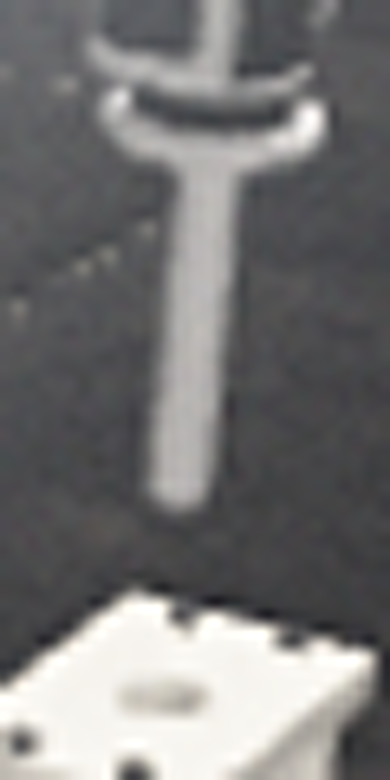

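View pics/t7.png

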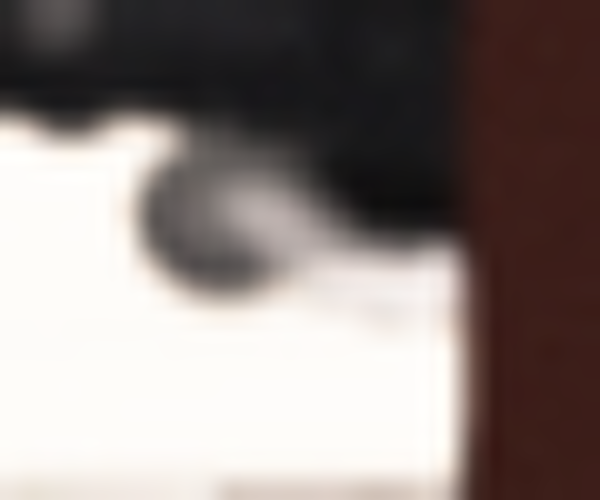

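```bash
python3 - <<'E'
from h import *
np.set_printoptions(precision=4,suppress=True)
s=viewer.read_camera("scene");t=viewer.read_camera("top")
print(env.get_state()["tcp_pos"])
print(tri([(s,393.35,197.8),(t,451.3,284.5)]))
print(atz(s,393.35,197.8,.1188),atz(t,451.3,284.5,.1188))
print(atz(s,392.,213.1,.08),atz(t,450.6,285.3,.08))
E
```

```text
[0.472  0.0313 0.1922]
(array([0.4704, 0.0288, 0.1192]), [np.float64(0.6509741642354054), np.float64(0.6509741642354493)])
[0.4702 0.0277 0.1188] [0.4711 0.029  0.1188]
[0.4737 0.0197 0.08  ] [0.4745 0.0213 0.08  ]
```

Request:
servo_tool(slide=[[0, -0.2, -0.4], [0, -0.15, -0.38], [0.7, 0, 0], [1.0, 0, 0], [0.9, 0, 0], [0, 0, 0], [0, 0, 0]], delta_rot=[[0, 0, 0], [0, 0, 0], [0, 0, 0], [0, 0, 0], [0, 0, 0], [0, 0, 0], [0, 0, 0]], gripper=[0, 0, 0, 0, 0, 0, 0])

```text
time: 7.15
tcp_pos: [0.4753, 0.0225, 0.1656]
tool_rot: [0.5, -0.499, 0.5, 0.5]
contact_force: [0.2, -0.7, -1.3]
width: 0.0243
```

```bash
python3 - <<'E'
from h import *
np.set_printoptions(precision=4,suppress=True)
s=viewer.read_camera("scene");t=viewer.read_camera("top")
crop(s,"s8.png",375,170,411,225,13); crop(t,"t8.png",435,270,470,300,20)
e=env.get_state();print(e["tcp_pos"],e["tool_rot"],e["contact_force"],e["time"])
E
```

```text
[0.4759 0.0225 0.1666] [ 0.5003 -0.5     0.5     0.4997] [-0.2894 -0.4616 -2.6283] 7.25
```

View pics/s8.png

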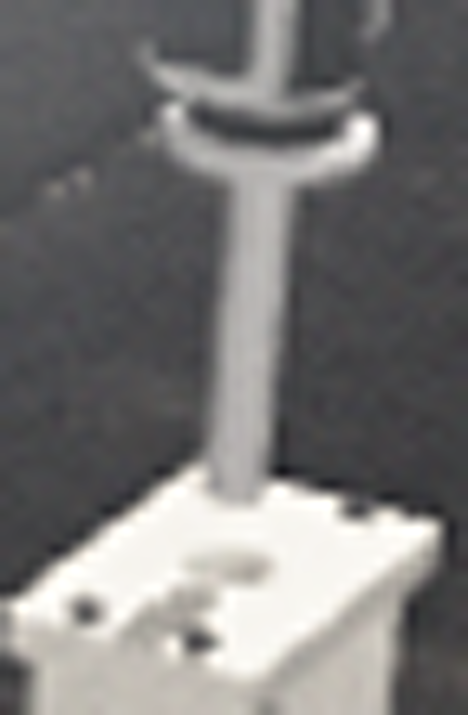

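View pics/t8.png

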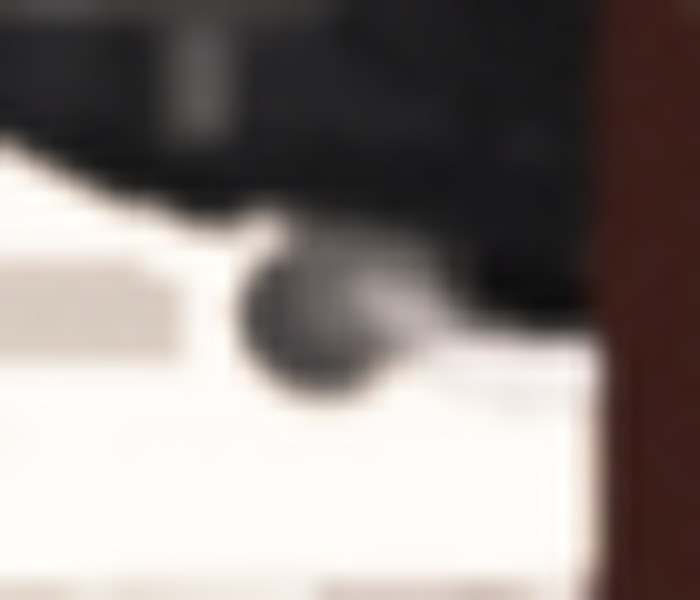

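```bash
python3 - <<'E'
from h import *
np.set_printoptions(precision=4,suppress=True)
s=viewer.read_camera("scene");t=viewer.read_camera("top")
p=env.get_state()["tcp_pos"];print(p)
z=p[2]-.073
print(atz(s,392.7,206.85,z),atz(s,392.2,213.2,.08))
h=atz(t,450.6,285.3,.08); print(h, proj(t,[h[0],h[1],z]), "crop",(proj(t,[h[0],h[1],z])-[435,270]+.5)*20,(proj(t,[h[0],h[1],z+.06])-[435,270]+.5)*20,20*(np.array([450.6,285.3])-[435,270]+.5))
g=cv2.resize(t["img"][270:300,435:470],None,fx=20,fy=20,interpolation=cv2.INTER_CUBIC)
g=(255*(np.clip(g/255.,0,.7)/.7)**.5).astype(np.uint8); cv2.imwrite("pics/t9.png",g[:,:,::-1])
E
```

```text
[0.476  0.0225 0.1668]
[0.4741 0.0182 0.0938] [0.4731 0.0199 0.08  ]
[0.4745 0.0213 0.08  ] [452.5264 284.2917] crop [360.5289 295.8347] [540.695  201.5392] [322. 316.]
```

View pics/t9.png

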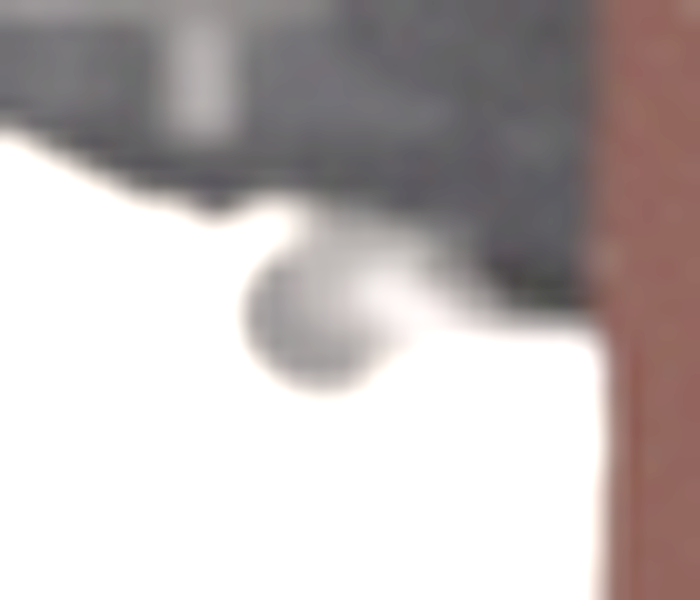

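Request:
servo_tool(slide=[[0.3, 0.03, 0.05], [0.4, 0, 0], [0.4, 0, 0], [0.2, 0, 0], [0.2, 0, 0], [0.2, 0, 0], [0, 0, 0]], delta_rot=[[0, 0, 0], [0, 0, 0], [0, 0, 0], [0, 0, 0], [0, 0, 0], [0, 0, 0], [0, 0, 0]], gripper=[0, 0, 0, 0, 0, 0, 0])

```text
time: 8.05
tcp_pos: [0.4752, 0.023, 0.149]
tool_rot: [0.5, -0.5, 0.5, 0.5]
contact_force: [0.3, 0.2, -1.5]
width: 0.0246
```

```bash
python3 - <<'E'
from h import *
np.set_printoptions(precision=4,suppress=True)
s=viewer.read_camera("scene");t=viewer.read_camera("top")
crop(s,"s10.png",375,170,411,225,13); crop(t,"t10.png",435,270,470,300,20)
e=env.get_state();print(e["tcp_pos"],e["tool_rot"],e["contact_force"],e["torque"],e["time"])
E
```

```text
[0.4754 0.023  0.1493] [ 0.5002 -0.4998  0.5002  0.4998] [ 1.1393  0.3615 -0.8869] [ 0.0047  0.04   -0.0234] 8.15
```

View pics/s10.png

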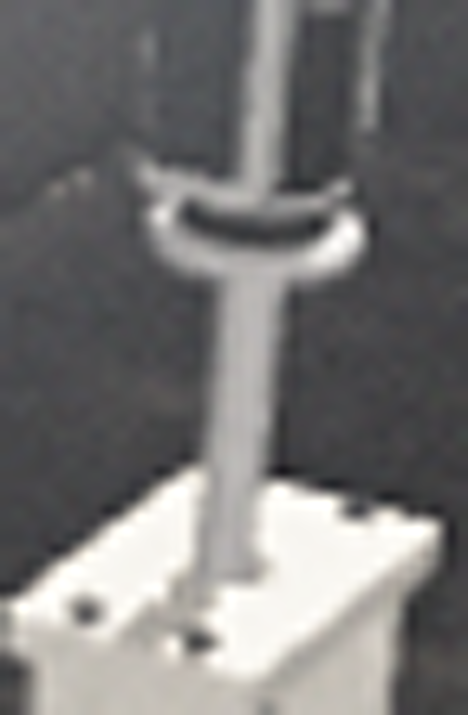

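View pics/t10.png

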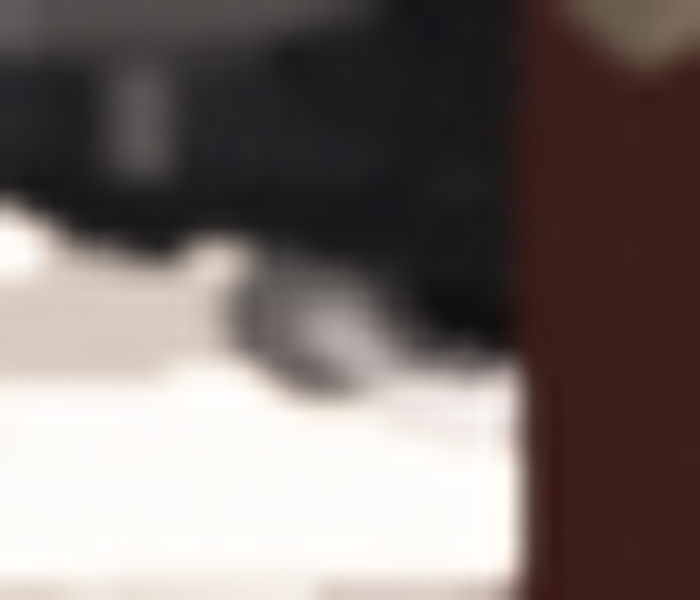

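Request:
servo_tool(slide=[[0.3, 0, 0], [0.3, 0, 0], [0.3, 0, 0], [0.3, 0, 0], [0, 0, 0], [0, 0, 0]], delta_rot=[[0, 0, 0], [0, 0, 0], [0, 0, 0], [0, 0, 0], [0, 0, 0], [0, 0, 0]], gripper=[0, 0, 0, 0, 0, 0])

```text
time: 8.75
tcp_pos: [0.4753, 0.023, 0.1371]
tool_rot: [0.5, -0.5, 0.5, 0.5]
contact_force: [-0.5, -0.2, -1.7]
width: 0.0249
```

```bash
cat > st.py <<'E'
from h import *
import sys
np.set_printoptions(precision=4,suppress=True)
n=sys.argv[1] if len(sys.argv)>1 else None
L=[];P=[]
for i in range(3):
    s=viewer.read_camera("scene");e=env.get_state();L.append(e["contact_force"]);P.append(e["tcp_pos"])
print(np.mean(P,0),np.array(L),e["torque"],e["width"],e["time"])
if n: crop(s,n,360,170,430,250,9)
E
python3 st.py s11.png
```

```text
[0.4755 0.023  0.1374] [[-0.5592 -0.0546 -0.7936]
 [-0.4959  0.232  -1.914 ]
 [-0.669  -0.6346 -1.0116]] [-0.0089 -0.0109 -0.0316] 0.024926237501255236 8.9
```

View pics/s11.png

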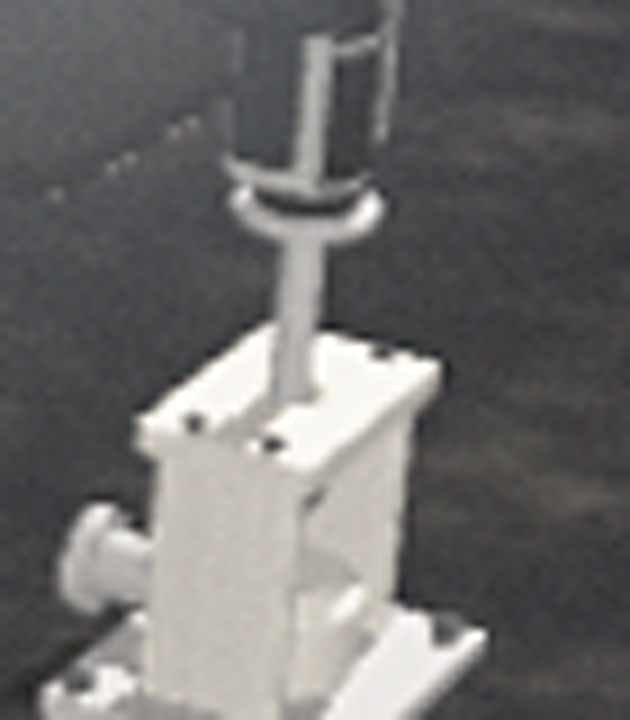

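Request:
servo_tool(slide=[[0.3, 0, 0], [0.2, 0, 0], [0, 0, 0], [0, 0, 0]], delta_rot=[[0, 0, 0], [0, 0, 0], [0, 0, 0], [0, 0, 0]], gripper=[0, 0, 0, 0])

```text
time: 9.3
tcp_pos: [0.4753, 0.023, 0.1321]
tool_rot: [0.5, -0.5, 0.5, 0.5]
contact_force: [-0.1, 0.2, -1.6]
width: 0.0246
```

```bash
python3 st.py
```

```text
[0.4754 0.023  0.1323] [[-0.1538  0.4208 -0.9034]
 [-0.0883 -0.3296 -0.9762]
 [ 0.8315  0.4241 -1.1588]] [-0.0212 -0.0139  0.0002] 0.024571717626230866 9.45
```

Request:
servo_tool(slide=[[0.1, 0, 0], [0, 0, 0], [0, 0, 0]], delta_rot=[[0, 0, 0], [0, 0, 0], [0, 0, 0]], gripper=[0, 0, 0])

```text
time: 9.75
tcp_pos: [0.4754, 0.023, 0.1313]
tool_rot: [0.5, -0.5, 0.5, 0.5]
contact_force: [-0.3, 0.5, -0.4]
width: 0.0246
```

```bash
python3 st.py
```

```text
[0.4754 0.023  0.1313] [[-0.2241 -0.1169 -1.5265]
 [ 0.1531 -0.5281 -1.0255]
 [-0.9464  0.4631 -0.7599]] [0.0212 0.0148 0.0065] 0.02492407493812072 9.9
```

Request:
servo_tool(slide=[[0.1, 0, 0], [0, 0, 0], [0, 0, 0]], delta_rot=[[0, 0, 0], [0, 0, 0], [0, 0, 0]], gripper=[0, 0, 0])

```text
time: 10.2
tcp_pos: [0.4756, 0.023, 0.1307]
tool_rot: [0.5, -0.5, 0.5, 0.5]
contact_force: [0.3, 0.4, 1.0]
width: 0.0246
```

```bash
python3 st.py
```

```text
[0.4756 0.023  0.1307] [[ 0.2829 -0.4317  1.1214]
 [-0.7321  0.4125  1.4368]
 [-0.0081  0.3878  1.1093]] [ 0.0462  0.1457 -0.0342] 0.025225191852197827 10.35
```

Request:
servo_tool(slide=[[0.2, 0, 0], [0.2, 0, 0], [0, 0, 0], [0, 0, 0]], delta_rot=[[0, 0, 0], [0, 0, 0], [0, 0, 0], [0, 0, 0]], gripper=[0, 0, 0, 0])

```text
time: 10.75
tcp_pos: [0.4757, 0.023, 0.1266]
tool_rot: [0.5, -0.5, 0.5, 0.5]
contact_force: [-0.4, 0.6, 2.8]
width: 0.0247
```

```bash
python3 st.py s12.png
```

```text
[0.4756 0.023  0.1266] [[-0.4011  0.4858  2.3793]
 [-0.1967  0.1341  3.2839]
 [-0.958  -0.4033  3.3992]] [-0.0004  0.1006  0.042 ] 0.024565331722919363 10.9
```

View pics/s12.png

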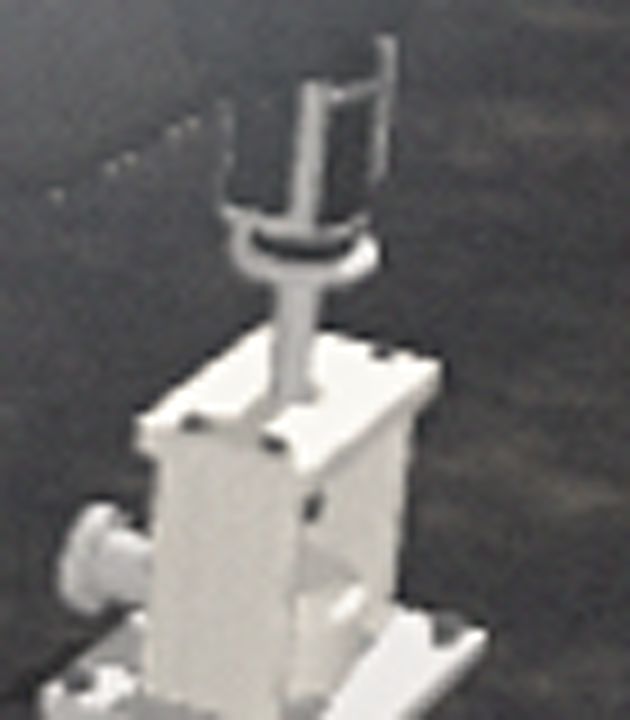

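```bash
python3 - <<'E'
import cv2,numpy as np
a=cv2.imread("pics/s11.png");b=cv2.imread("pics/s12.png")
cv2.imwrite("pics/cmp.png",np.hstack([cv2.resize(a[0:420,190:450],None,fx=1.5,fy=1.4),cv2.resize(b[0:420,190:450],None,fx=1.5,fy=1.4)]))
ga,gb=[cv2.cvtColor(x,cv2.COLOR_BGR2GRAY) for x in (a,b)]
def m(x0,y0,x1,y1):
    r=cv2.matchTemplate(gb[:450],ga[y0:y1,x0:x1],cv2.TM_CCOEFF_NORMED);_,v,_,l=cv2.minMaxLoc(r);return l[0]-x0,l[1]-y0,v
print("collar",m(225,190,395,245),"padtop",m(290,30,400,90),"rod/collar lower",m(240,210,380,260), "padstrip",m(280,30,345,165))
E
```

```text
collar (-4, 44, 0.9685999751091003) padtop (-5, 46, 0.9571349024772644) rod/collar lower (-5, 45, 0.9854904413223267) padstrip (-4, 46, 0.981561541557312)
```

View pics/cmp.png

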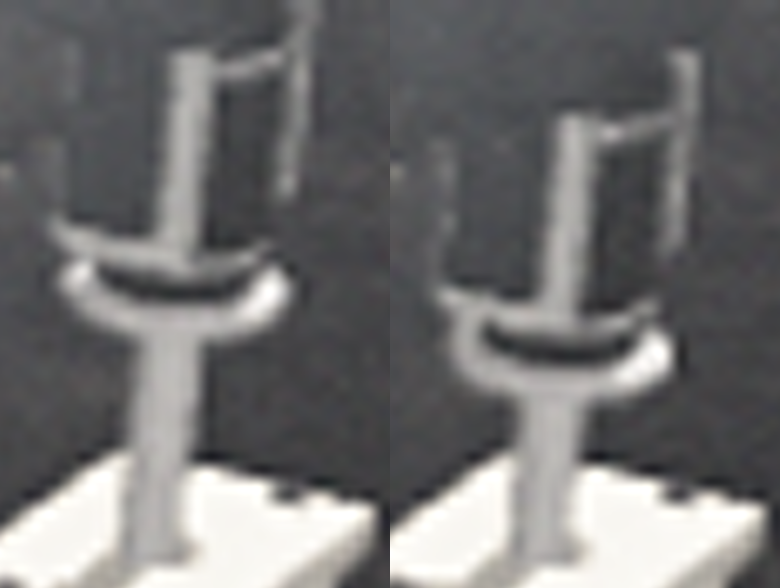

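Request:
servo_tool(slide=[[0.2, 0, 0], [0.2, 0, 0], [0, 0, 0], [0, 0, 0]], delta_rot=[[0, 0, 0], [0, 0, 0], [0, 0, 0], [0, 0, 0]], gripper=[0, 0, 0, 0])

```text
time: 11.3
tcp_pos: [0.4757, 0.023, 0.1226]
tool_rot: [0.5, -0.5, 0.5, 0.5]
contact_force: [-0.6, 0.6, 4.9]
width: 0.0247
```

```bash
python3 st.py s13.png; python3 - <<'E'
import cv2,numpy as np
a=cv2.imread("pics/s11.png");b=cv2.imread("pics/s13.png")
ga,gb=[cv2.cvtColor(x,cv2.COLOR_BGR2GRAY) for x in (a,b)]
def m(x0,y0,x1,y1):
    r=cv2.matchTemplate(gb[:450],ga[y0:y1,x0:x1],cv2.TM_CCOEFF_NORMED);_,v,_,l=cv2.minMaxLoc(r);return l[0]-x0,l[1]-y0,v
print("collar",m(225,190,395,245),"padtop",m(290,30,400,90),"rod/collar lower",m(240,210,380,260), "padstrip",m(280,30,345,165))
E
```

```text
[0.4757 0.023  0.1226] [[-0.3125  0.2467  5.0775]
 [-1.241   0.3211  5.1221]
 [-0.7237  1.2566  5.1629]] [0.0022 0.1051 0.062 ] 0.024839323125708825 11.45
collar (-7, 60, 0.9673397541046143) padtop (-7, 62, 0.9768150448799133) rod/collar lower (-8, 60, 0.9837161302566528) padstrip (-7, 63, 0.9852614998817444)
```

View pics/s13.png

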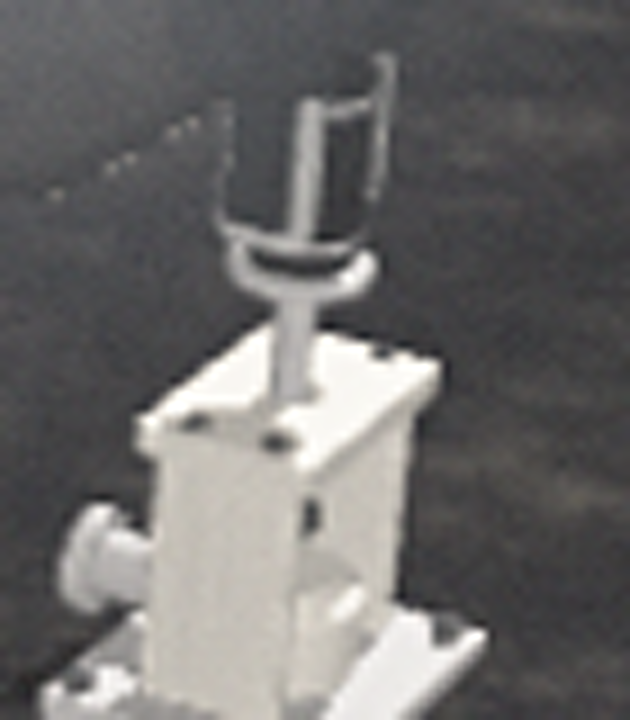

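```bash
python3 - <<'E'
import cv2,numpy as np
from h import *
L=[cv2.imread(f"pics/s{i}.png")[440:600,260:380] for i in (11,12,13)]
cv2.imwrite("pics/cmp2.png",cv2.resize(np.hstack(L),None,fx=2.2,fy=2.2))
s=viewer.read_camera("scene")
x,y=.4737,.0197
for d in (0,4.2,6.6,8,9):
    z=.058-d/1000
    # dark cap visible pt: compute top rim & bottom rim points, x-direction edge
    print(d,[((proj(s,[x-.0,y,zz])-[360,170]+.5)*9).round(0) for zz in (z,z-.005)])
for i in (11,12,13):
    g=cv2.cvtColor(cv2.imread(f"pics/s{i}.png"),cv2.COLOR_BGR2GRAY)
    print(i,g[470:575:5,308:318].mean(1).round().astype(int))
E
```

```text
0 [array([284., 476.]), array([283., 495.])]
4.2 [array([283., 492.]), array([281., 511.])]
6.6 [array([282., 501.]), array([280., 520.])]
8 [array([282., 506.]), array([280., 525.])]
9 [array([281., 510.]), array([280., 528.])]
11 [206 186 180 173 162 132 116 132 160 179 194 195 197 194 190 183 176 172
 173 174 174]
12 [207 188 182 176 164 134 101  83  80  89 127 170 196 198 192 182 177 174
 174 174 175]
13 [205 183 177 182 185 165 130  98  77  79  79  82 115 153 175 182 178 174
 176 176 175]
```

View pics/cmp2.png

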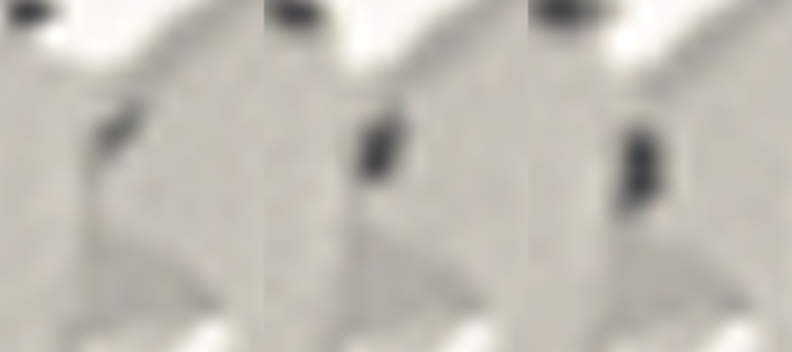

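Request:
servo_tool(slide=[[0.05, 0, 0], [0, 0, 0], [0, 0, 0], [0, 0, 0], [0, 0, 0], [0, 0, 0], [0, 0, 0], [0, 0, 0], [0, 0, 0], [0, 0, 0], [0, 0, 0], [0, 0, 0]], delta_rot=[[0, 0, 0], [0, 0, 0], [0, 0, 0], [0, 0, 0], [0, 0, 0], [0, 0, 0], [0, 0, 0], [0, 0, 0], [0, 0, 0], [0, 0, 0], [0, 0, 0], [0, 0, 0]], gripper=[0, 0, 0, 0, 0, 0, 0, 0, 0, 0, 0, 0])

```text
time: 12.7
tcp_pos: [0.4757, 0.023, 0.1222]
tool_rot: [0.5, -0.5, 0.5, 0.5]
contact_force: [-0.8, -0.8, 5.2]
width: 0.0244
```

```bash
sed -i 's/range(3)/range(12)/; s/np.array(L)/np.mean(L,0),np.std(L,0)/' st.py; python3 st.py s14.png; python3 - <<'E'
import cv2,numpy as np
a=cv2.imread("pics/s11.png")
ga=cv2.cvtColor(a,cv2.COLOR_BGR2GRAY)
for i in (12,13,14):
  gb=cv2.cvtColor(cv2.imread(f"pics/s{i}.png"),cv2.COLOR_BGR2GRAY)
  def m(x0,y0,x1,y1):
    r=cv2.matchTemplate(gb[:450],ga[y0:y1,x0:x1],cv2.TM_CCOEFF_NORMED);_,v,_,l=cv2.minMaxLoc(r);return l[0]-x0,l[1]-y0,round(v,3)
  print(i,"collar",m(225,190,395,245),"padtop",m(290,30,400,90),"coll low",m(240,210,380,260), "padstrip",m(280,30,345,165))
  print(gb[470:575:5,308:318].mean(1).round().astype(int))
E
```

```text
[0.4757 0.023  0.1222] [-0.3545  0.0752  5.6867] [0.3977 0.4918 0.346 ] [ 0.0531  0.2157 -0.0102] 0.024849187917049854 13.3
12 collar (-4, 44, 0.969) padtop (-5, 46, 0.957) coll low (-5, 45, 0.985) padstrip (-4, 46, 0.982)
[207 188 182 176 164 134 101  83  80  89 127 170 196 198 192 182 177 174
 174 174 175]
13 collar (-7, 60, 0.967) padtop (-7, 62, 0.977) coll low (-8, 60, 0.984) padstrip (-7, 63, 0.985)
[205 183 177 182 185 165 130  98  77  79  79  82 115 153 175 182 178 174
 176 176 175]
14 collar (-7, 62, 0.969) padtop (-7, 64, 0.959) coll low (-7, 62, 0.991) padstrip (-7, 65, 0.983)
[205 184 179 182 185 171 140 107  82  79  78  83 105 135 163 180 179 175
 174 173 173]
```

Request:
servo_tool(slide=[[0, 0, 0], [0, 0, 0], [0, 0, 0], [0, 0, 0], [0, 0, 0], [0, 0, 0], [0, 0, 0], [0, 0, 0], [0, 0, 0], [0, 0, 0], [0, 0, 0], [0, 0, 0]], delta_rot=[[0, 0, 0], [0, 0, 0], [0, 0, 0], [0, 0, 0], [0, 0, 0], [0, 0, 0], [0, 0, 0], [0, 0, 0], [0, 0, 0], [0, 0, 0], [0, 0, 0], [0, 0, 0]], gripper=[0, 0, 0, 0, 0, 0, 0, 0, 0, 0, 0, 0])

```text
time: 14.5
tcp_pos: [0.4757, 0.023, 0.1222]
tool_rot: [0.5, -0.5, 0.5, 0.5]
contact_force: [-1.0, -0.3, 5.1]
width: 0.0248
```

Request:
servo_tool(slide=[[0, 0, 0], [0, 0, 0], [0, 0, 0], [0, 0, 0], [0, 0, 0], [0, 0, 0], [0, 0, 0], [0, 0, 0], [0, 0, 0], [0, 0, 0], [0, 0, 0], [0, 0, 0]], delta_rot=[[0, 0, 0], [0, 0, 0], [0, 0, 0], [0, 0, 0], [0, 0, 0], [0, 0, 0], [0, 0, 0], [0, 0, 0], [0, 0, 0], [0, 0, 0], [0, 0, 0], [0, 0, 0]], gripper=[0, 0, 0, 0, 0, 0, 0, 0, 0, 0, 0, 0])

```text
time: 15.7
tcp_pos: [0.4757, 0.023, 0.1222]
tool_rot: [0.5, -0.5, 0.5, 0.5]
contact_force: [-0.8, 0.1, 5.1]
width: 0.0246
```

Request:
servo_tool(slide=[[0, 0, 0], [0, 0, 0], [0, 0, 0], [0, 0, 0], [0, 0, 0], [0, 0, 0], [0, 0, 0], [0, 0, 0], [0, 0, 0], [0, 0, 0], [0, 0, 0], [0, 0, 0]], delta_rot=[[0, 0, 0], [0, 0, 0], [0, 0, 0], [0, 0, 0], [0, 0, 0], [0, 0, 0], [0, 0, 0], [0, 0, 0], [0, 0, 0], [0, 0, 0], [0, 0, 0], [0, 0, 0]], gripper=[0, 0, 0, 0, 0, 0, 0, 0, 0, 0, 0, 0])

```text
time: 16.9
tcp_pos: [0.4757, 0.023, 0.1222]
tool_rot: [0.5, -0.5, 0.5, 0.5]
contact_force: [-1.3, 0.2, 5.3]
width: 0.0241
```

```bash
python3 st.py s15.png; python3 - <<'E'
import cv2
a,b=[cv2.imread(f"pics/s{i}.png") for i in (14,15)]
print(cv2.absdiff(a,b).mean()); ga=cv2.cvtColor(a,6);gb=cv2.cvtColor(b,6)
r=cv2.matchTemplate(gb[:450],ga[240:320,225:395],5);print(cv2.minMaxLoc(r)[3])
E
```

```text
[0.4757 0.023  0.1222] [-0.6858 -0.0119  5.3643] [0.5605 0.4246 0.4621] [ 0.0631  0.1573 -0.0199] 0.02471024147359462 17.5
2.042209729570841
(225, 240)
```

View pics/s15.png

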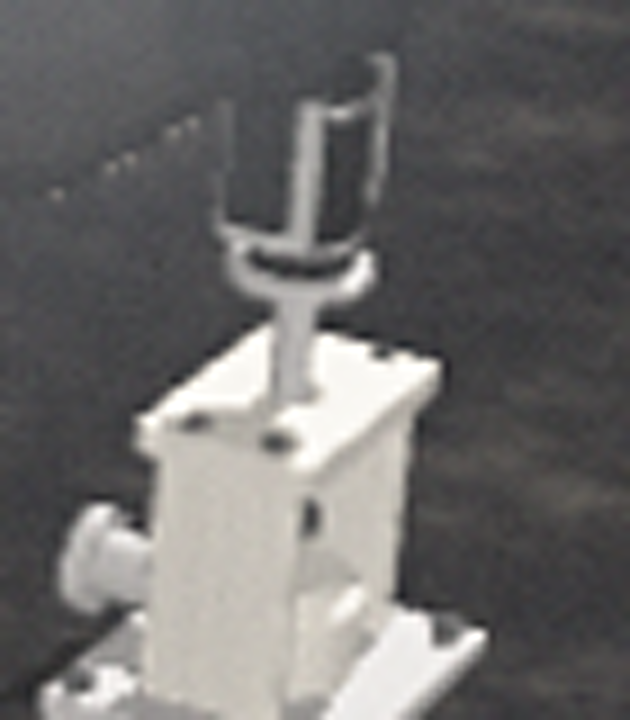

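```bash
python3 -c "
from plant import env
print(env.close_job())"
```

```text
the job is handed in; nothing more can be done
None
```

I took the push rod from its stand, put it through the guard hole and pressed the stem to about half travel. It held there for about 4.8 s, and I handed the job in at 17.5 s with the rod still gripped and pressing.

- **Stem travel:** this was inferred, as no reading gives it directly. From where contact was felt (TCP at 0.1307 m) to the final 0.1222 m is 8.5 mm. About 0.5 mm of that looks like slip in the grip, which leaves about 8.0 mm.
- **Force check:** the spring force came to 6.6–6.9 N once the rod's weight is allowed for. That suggests 7.2–7.8 mm, slightly less than the position reading. Both are far from the 16 mm stop.
- **Stability:** the TCP reading stayed at 0.1222 m throughout the hold, and the last two pictures show no movement of the rod. The side force stayed at about 1 N or less.
- **Limits:** the highest force I read was under 6 N. I did not take a final picture of the other bench items, but the arm only came near the stand and the valve.

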